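# Gauge two frame sleeves and sort them

## Robot

A 6-joint arm with a two-finger parallel gripper is mounted at the origin on the work surface. World frame = base frame: x ahead of the robot, y to its left, z up, the work surface at z = 0. Lengths are in m, angles in rad, forces in N, time in s.
With the tool pointing down it reaches from about 0.25 to 0.725 m from the base axis. Payload 4 kg.
Tool frame: the origin (TCP) lies midway between the tips of the shut fingers; the grasp point (between the pads) lies pinch_z behind it (pinch_z is the distance from the TCP to the grasp point, in m); z points along the fingers, y is the direction in which the jaws open and shut (so a half turn about z gives the same grasp; the last joint's range is limited). The gripper opens to 85 mm and grips with 20 to 120 N. Pads are 22 mm wide; open, the fingers measure 114 mm over their backs; the gripper's body (76 mm by 85 mm) begins 54 mm behind the grasp point. The pads swing forward as they close: fully open they stand 13 mm farther back than shut.
Start: joints at [1.147, 0.241, 0.005, 1.335, 0, 1.571], TCP at [0.206, 0.456, 0.231] pointing down, gripper open.
Joint ranges: [-2.72, 2.72], [-1.05, 1.87], [-1.09, 1.28], [-1.99, 2.15], [-1.42, 1.44], [-3.14, 3.14]. Speed limits (rad/s): [2.79, 2.79, 3.14, 3.14, 3.14, 3.14].

## Interface

Orientations are given as a unit quaternion [x, y, z, w].
In Python, from workcell import * gives the robot as it stands.
- The arm moves only by the tool move_arm, never from a script. Its argument "motion" is a list of rows, each a list of 3 entries, a list of its own where there are three numbers: the finger opening in mm, from 0 to 85.4, then the shift along the tool's x, y, z in units of 50 mm (1.0 is 50 mm), then the turn about the tool's z in units of 6 degrees (1.0 is 6 degrees). In form: [[claw, [dx, dy, dz], roll], ...]. A call has exactly 10 rows; each row is the pose to reach, as a shift and turn from the pose commanded when the call began, along the tool's axes at that moment; what a row does not reach only later rows make up. A row lasts 1/10 s, in which the tool goes at most 50 mm and 8.59 degrees, less where a joint would pass 70% of its speed; a pose out of reach is approached as far as the arm can. A call with a gripper value outside its range is refused whole. The fingers move at their own pace and stop on an object; the grip force is fixed at half the most. Time passes only in rows, so rows that repeat a pose let the fingers close, or fill a call up. It gives the time, the measured TCP pose, the force and the opening at its end, in the units of the state.
- get_obs(): the state, without advancing time (a new reading comes with each control period).
- camera(name): name is "side" or "top"; returns a dict with "color" (420x560x3 uint8, red, green, blue), "fx", "fy", "cx", "cy" (pixels), "distortion" ([k1, k2, p1, p2, k3] as OpenCV has them; the pictures are not rectified), "rvec" (rotation vector, rad) and "tvec" (3), from world to camera coordinates, as OpenCV has them. Camera axes: x right, y down, z forward; pixel columns grow to the right and rows downward; lengths in m; the calibration is good to about 2 mm. A picture is of the moment at which its call begins. There is no depth.
- job_done(): hands the job in, once; it reports no verdict.
The state is a dict: "clock": time; "joint_pos": joint angles; "joint_vel": joint speeds; "tau": joint torques, N m; "eef_pos": TCP position; "tool_rot": TCP orientation; "ft_force": force on the tool from outside, world axes, zero at the start; "ft_torque": the same for the moment, N m; "grip_width": finger opening in m.
Only numpy, scipy, OpenCV 4.12 (cv2) and the standard library are available. Lean on these libraries where they do the work, as an engineer would, in place of code of your own. Each camera call takes 0.05 s, during which the arm holds its last target.

## Task

Two aluminium tube sleeves of the same outside size stand on the frame-building bench; only one has a bore wide enough to go over the gauge pin. Slide that one down the pin until it sits fully home, flat on the gauge's base plate, and leave it there; stand the narrow-bored one, which would not pass, upright on the floor of the shallow grey rework tray.

Things in the scene. Friction and masses are not known exactly. Their poses are not given: they have to be found in the camera images.
- sleeve_a_mid (a point): The sleeve that fits: a plain aluminium tube piece standing upright, outside diameter 52 mm, height 50 mm, thin wall of 6 mm (bore 40 mm, open right through). About 0.12 kg. This point is at its centre, on the bore's axis, half-way up (25 mm over its foot); z runs along the bore.
- sleeve_b_mid (a point): The sleeve that does not fit: same aluminium, outside diameter 52 mm and height 50 mm, standing upright, but with a thick wall of 15 mm (bore only 22 mm). About 0.24 kg. This point is at its centre, on the bore's axis, half-way up (25 mm over its foot); z runs along the bore. The two sleeves stand at least 90 mm apart, to the robot's left, and may have changed places.
- gauge_seat (a point): Seat of the fit gauge: a fixed square dark steel base plate, 110 x 110 mm and 16 mm thick, with one upright steel pin at its middle. The pin is 32 mm in diameter for its lowest 25 mm, then tapers to a blunt nose 8 mm in diameter, 60 mm above the plate (76 mm above the bench). This point is on the pin's axis at the upper face of the plate, where the sleeve's foot comes to rest; z points up along the pin. The gauge and the tray may have changed places.
- tray_in (a point): Rework tray: a fixed, empty, shallow open tray of grey painted sheet metal, 180 x 150 mm outside (x by y), 30 mm high, walls 4 mm thick. This point is at the middle of its inner floor, which is about 4 mm above the bench; x runs along the tray's long side, z up.
There are look-alikes about, which are no part of the job. Leave any yellow look-alike of the part that bears sleeve_b_mid alone.

How it is judged:
By the outcome, as a careful person would: the job done as asked, in the order asked, and still so for the second after the job is handed in, with the robot touching nothing.
It also fails if it takes over 61 s, if anything falls off the work surface, if the arm or the gripper's body presses on something with over 40 N, if the wrist force passes 120 N, or if a joint passes its speed limit or range.

## Working session

There is one attempt and no reset: what is moved stays moved. The work goes in short steps, Python scripts to look and compute and a tool call to move; the robot and the scene stay as the last step left them, time stands still between calls to the robot, and variables do not carry over. Pictures are saved under pics/ and viewed, and the job is handed in when it is done.

Besides the shell and the picture viewer there is one more tool, called after ">>>" as name([rows], argument=value, ...), one row to a line, values as JSON. move_arm: Moves the arm, as the interface text tells. Its arguments: {"type":"object","properties":{"motion":{"type":"array","items":{"type":"array"}}},"required":["motion"]}

```bash
ls; mkdir -p pics; python3 - <<'E'
from workcell import *
import cv2
o=get_obs()
for k,v in o.items(): print(k,v)
for n in("side","top"):
    c=camera(n); cv2.imwrite(f"pics/{n}0.png",c["color"][:,:,::-1])
    print(n,{k:v for k,v in c.items() if k!="color"})
E
```

```text
pics
clock 0.0
joint_pos [ 1.14698613e+00  2.41367069e-01  3.74494233e-03  1.33519044e+00
 -1.49629897e-06  1.57080198e+00]
joint_vel [-0.0010107   0.00112778 -0.00083464  0.00202184 -0.00013218  0.00062852]
tau [ 1.44583595e-03 -3.72314179e+01  2.52409387e+01  1.67535542e-02
  2.56825524e-04 -1.68874131e-06]
eef_pos [0.20536455 0.45520086 0.23044378]
tool_rot [ 2.10325422e-01  9.77630912e-01 -9.85727249e-04 -2.11296154e-04]
ft_force [0.07468272 0.09010605 0.04900013]
ft_torque [-0.01172792  0.00171833 -0.00703321]
grip_width 0.08552509157645477
side {'fx': 423.4700525463378, 'fy': 423.4700525463378, 'cx': 287.72253806536173, 'cy': 211.0382704265162, 'distortion': array([-0.12272125,  0.        ,  0.        ,  0.        ,  0.        ]), 'rvec': array([ 0.30261654, -2.62807208,  1.51408368]), 'tvec': array([0.52399046, 0.12921912, 0.80896138])}
top {'fx': 405.95245049908084, 'fy': 405.95245049908084, 'cx': 275.98386784900606, 'cy': 216.03106868973964, 'distortion': array([-0.10847073,  0.        ,  0.        ,  0.        ,  0.        ]), 'rvec': array([ 2.1409505 , -2.1765943 ,  0.11187215]), 'tvec': array([-0.03164229,  0.54861987,  0.77788064])}
```

View pics/side0.png

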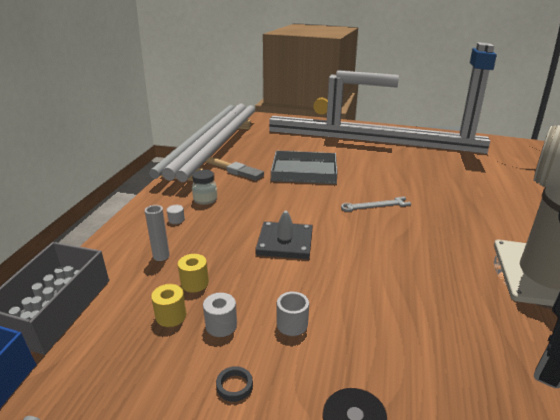

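View pics/top0.png

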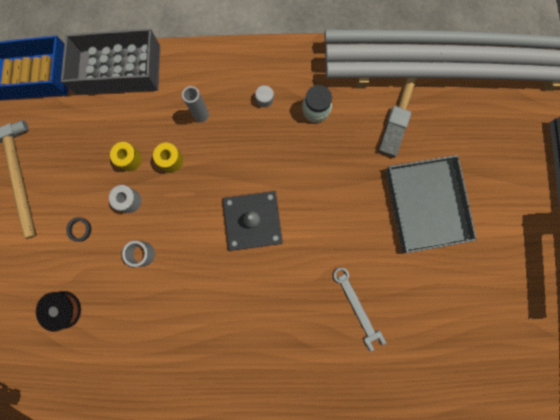

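The pictures show silver thin-walled sleeve A at side (293,313) / top (136,254), silver thick-walled sleeve B at side (221,314) / top (123,198), two yellow look-alikes at top (123,156) and (166,157), the gauge at top (252,220) and the tray at top (430,203). I'll measure these and take an enlarged crop.

```bash
cat > h.py <<'E'
import numpy as np, cv2
def K(c): return np.array([[c["fx"],0,c["cx"]],[0,c["fy"],c["cy"]],[0,0,1.]])
def ray(c,px):
    p=cv2.undistortPoints(np.array(px,float).reshape(-1,1,2),K(c),c["distortion"]).reshape(-1,2)
    R=cv2.Rodrigues(c["rvec"])[0]
    d=np.c_[p,np.ones(len(p))]@R; o=-R.T@c["tvec"]
    return o,d
def plane(c,px,z):
    o,d=ray(c,px); return o+d*((z-o[2])/d[:,2])[:,None]
def proj(c,P): return cv2.projectPoints(np.array(P,float).reshape(-1,1,3),c["rvec"],c["tvec"],K(c),c["distortion"])[0].reshape(-1,2)
E
python3 - <<'E'
from workcell import *
from h import *
s=camera("side");t=camera("top")
for c,n in((s,'s'),(t,'t')): print(n,ray(c,[[280,210]])[0])
print("A",plane(s,[[293,303]],.05),plane(t,[[135,254]],.05))
print("B",plane(s,[[220,304]],.05),plane(t,[[122,198]],.05))
print("nose",plane(s,[[286,213]],.076),plane(t,[[251,218]],.076))
print("gauge corners top",plane(t,[[223,198],[275,192],[282,242],[230,249]],.016))
print("tray rim corners",plane(t,[[388,168],[458,157],[474,238],[405,250]],.03))
print("yel",plane(t,[[122,155],[166,155]],.05))
def crop(c,x,y,r,f):return cv2.resize(c["color"][y-r:y+r,x-r:x+r,::-1],(f,f),interpolation=cv2.INTER_CUBIC)
a=np.hstack([crop(s,255,315,65,400),crop(t,135,225,60,400)])
b=np.hstack([crop(s,290,225,65,400),crop(t,255,220,60,400)])
cv2.imwrite("pics/crop1.png",a);cv2.imwrite("pics/crop2.png",b)
E
```

```text
s [0.38272941 0.73468938 0.50934449]
t [ 0.45683538 -0.04752505  0.83434172]
A [[0.47537042 0.24224594 0.05      ]] [[0.47571462 0.23651906 0.05      ]]
B [[0.58613734 0.27223275 0.05      ]] [[0.58729799 0.26574753 0.05      ]]
nose [[0.53847213 0.0151862  0.076     ]] [[0.53997242 0.00597148 0.076     ]]
gauge corners top [[ 0.58868464  0.06724307  0.016     ]
 [ 0.59915264 -0.03934661  0.016     ]
 [ 0.49684481 -0.0518517   0.016     ]
 [ 0.48437703  0.05323445  0.016     ]]
tray rim corners [[ 0.64261903 -0.27029337  0.03      ]
 [ 0.66470351 -0.41960704  0.03      ]
 [ 0.49643105 -0.44141341  0.03      ]
 [ 0.47560954 -0.29665866  0.03      ]]
yel [[0.67554221 0.26895222 0.05      ]
 [0.67279723 0.17775572 0.05      ]]
```

View pics/crop1.png

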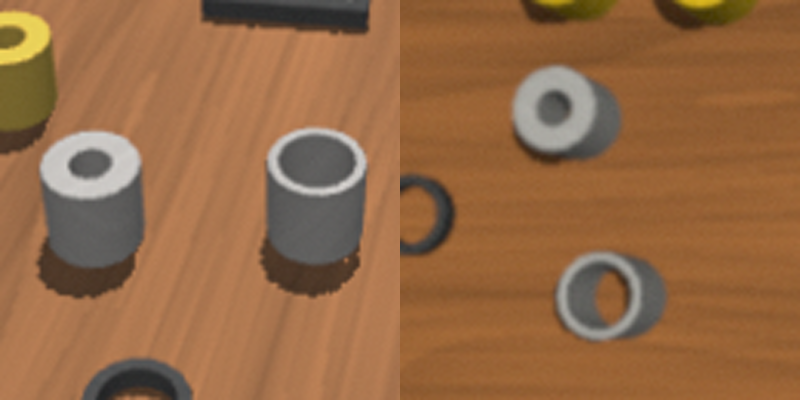

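View pics/crop2.png

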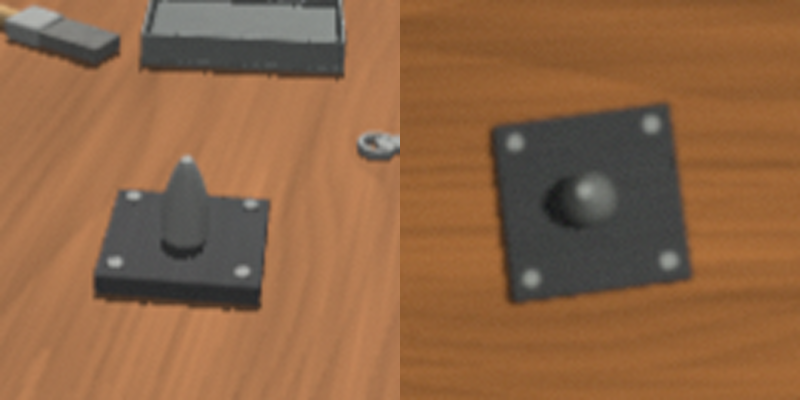

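Crop 1 confirms it: the left sleeve (side (221,304)) has the small bore, so it is B. The right one (side (293,303)) has a thin wall and the bench shows through its bore from the top, so it is A. The two yellow ones stay alone. Crop 2 shows the nose at side (285.5,212) and top (250.5,216). The two views disagree by about 6 mm in y, so I'll refine with contours.

```bash
cat >> h.py <<'E'
def ringface(c,x,y,z=.05,thr=None,r=22,save=None):
    g=cv2.cvtColor(c["color"],cv2.COLOR_RGB2GRAY)[y-r:y+r,x-r:x+r]
    s=4; G=cv2.resize(g,None,fx=s,fy=s,interpolation=cv2.INTER_CUBIC)
    hsv=cv2.resize(cv2.cvtColor(c["color"],cv2.COLOR_RGB2HSV)[y-r:y+r,x-r:x+r,1],None,fx=s,fy=s)
    if thr is None: thr=145
    m=((G>thr)&(hsv<60)).astype(np.uint8)*255
    cs,_=cv2.findContours(m,cv2.RETR_EXTERNAL,cv2.CHAIN_APPROX_NONE)
    k=max(cs,key=cv2.contourArea).reshape(-1,2)
    px=(k+.5)/s-.5+[x-r,y-r]
    P=plane(c,cv2.convexHull(px.astype(np.float32)).reshape(-1,2),z)[:,:2]
    A=np.c_[2*P,np.ones(len(P))]; q=np.linalg.lstsq(A,(P**2).sum(1),rcond=None)[0]
    R=np.sqrt(q[2]+q[0]**2+q[1]**2)
    if save: cv2.imwrite(save,np.hstack([G,m]))
    return q[:2],R,np.abs(np.linalg.norm(P-q[:2],axis=1)-R).max()
def tri(cs,pxs):
    A=np.zeros((3,3));b=np.zeros(3)
    for c,p in zip(cs,pxs):
        o,d=ray(c,[p]);d=d[0]/np.linalg.norm(d[0]);M=np.eye(3)-np.outer(d,d);A+=M;b+=M@o
    return np.linalg.solve(A,b)
E
python3 - <<'E'
from workcell import *
from h import *
s=camera("side");t=camera("top")
for n,ps,pt in(("A",(293,304),(135,254)),("B",(220,304),(122,198))):
  for thr in(130,150,165):
    print(n,thr,"side",ringface(s,*ps,thr=thr,save=f"pics/{n}s{thr}.png"),"top",ringface(t,*pt,thr=thr,save=f"pics/{n}t{thr}.png"))
print("nose tri",tri([s,t],[(285.5,212.5),(251,217)]))
print("A tri",tri([s,t],[(293,303),(135,254)]), "B", tri([s,t],[(220,304),(122,198)]))
E
```

```text
A 130 side (array([0.47656299, 0.23990573]), np.float64(0.02550449932464122), np.float64(0.0004261384058493016)) top (array([0.47732872, 0.23777046]), np.float64(0.025156875724165795), np.float64(0.0004209464510888522))
A 150 side (array([0.47663136, 0.23951759]), np.float64(0.025243071075457462), np.float64(0.00039561445031059336)) top (array([0.47745371, 0.23792482]), np.float64(0.02414862565277294), np.float64(0.0005695590651358905))
A 165 side (array([0.47670622, 0.23925201]), np.float64(0.025044912801562017), np.float64(0.00047145529441976544)) top (array([0.47996269, 0.25712348]), np.float64(0.0039696620061839116), np.float64(0.000541828801827334))
B 130 side (array([0.58865408, 0.27042038]), np.float64(0.02560659704642055), np.float64(0.0005042777670972651)) top (array([0.58946881, 0.26816709]), np.float64(0.025230628816396594), np.float64(0.00042579659423463284))
B 150 side (array([0.58878632, 0.26998028]), np.float64(0.025307055614369436), np.float64(0.00035704552640726875)) top (array([0.5896575 , 0.26838172]), np.float64(0.024241666534664072), np.float64(0.00046713479225066537))
B 165 side (array([0.58884825, 0.26976492]), np.float64(0.025036345403633035), np.float64(0.00025346585205034827)) top (array([0.58957336, 0.26825646]), np.float64(0.02276833469480288), np.float64(0.00043862440450211787))
nose tri [0.54192191 0.00619709 0.07163131]
A tri [0.47598935 0.23798277 0.04603171] B [0.58811783 0.2676013  0.04539713]
```

```bash
python3 - <<'E'
import workcell
print([ (k,getattr(workcell,k)) for k in dir(workcell) if not k.startswith('__') and isinstance(getattr(workcell,k),(int,float,str,list,dict))], [k for k in dir(workcell) if not k.startswith('__')])
from workcell import *
from h import *
from scipy.spatial.transform import Rotation as Ro
o=get_obs(); print(o['clock']); print(Ro.from_quat(o['tool_rot']).as_matrix().round(4)); print(o.get('pinch_z'))
s=camera("side");t=camera("top")
tb=np.array([(115,142),(252,124),(269,260),(131,278)])*.3+[195,160]-.35
sb=np.array([(134,196),(251,205),(242,271),(115,262)])*.325+[225,160]-.34
for c,b in((s,sb),(t,tb)):
    P=plane(c,b,.018);print("bolts mean",P.mean(0),"sides",np.linalg.norm(P-np.roll(P,1,0),axis=1))
    # plate silhouette -> dark mask
print("nose px proj for seat guess",proj(s,[[.542,.006,.076]]),proj(t,[[.542,.006,.076]]))
def crop(c,x,y,r,f):return cv2.resize(c["color"][y-r:y+r,x-r:x+r,::-1],(f,f),interpolation=cv2.INTER_CUBIC)
cv2.imwrite("pics/crop3.png",np.hstack([crop(s,286,225,25,400),crop(t,252,218,25,400)]))
print(plane(t,[[388,168],[458,157],[474,238],[405,250]],.03).mean(0))
print("tray floor centre side", plane(s,[[276,158.],[335,158],[337,180],[273,180]],.03))
E
```

```text
[('pinch_z', 0.0187)] ['Unreachable', 'camera', 'get_obs', 'job_done', 'pinch_z']
0.3
[[-9.116e-01  4.112e-01 -3.000e-04]
 [ 4.112e-01  9.116e-01 -7.000e-04]
 [-0.000e+00 -7.000e-04 -1.000e+00]]
None
bolts mean [0.54121876 0.00879885 0.018     ] sides [0.08307621 0.08364315 0.08150957 0.08381076]
bolts mean [0.54255358 0.00779011 0.018     ] sides [0.08373321 0.08446287 0.08374067 0.08410122]
nose px proj for seat guess [[285.30607096 210.56507529]] [[250.97513898 216.92910836]]
[ 0.56984078 -0.35699312  0.03      ]
tray floor centre side [[ 0.65147222 -0.35747119  0.03      ]
 [ 0.48678162 -0.40204684  0.03      ]
 [ 0.46403573 -0.25827514  0.03      ]
 [ 0.62433893 -0.21608849  0.03      ]]
```

View pics/crop3.png

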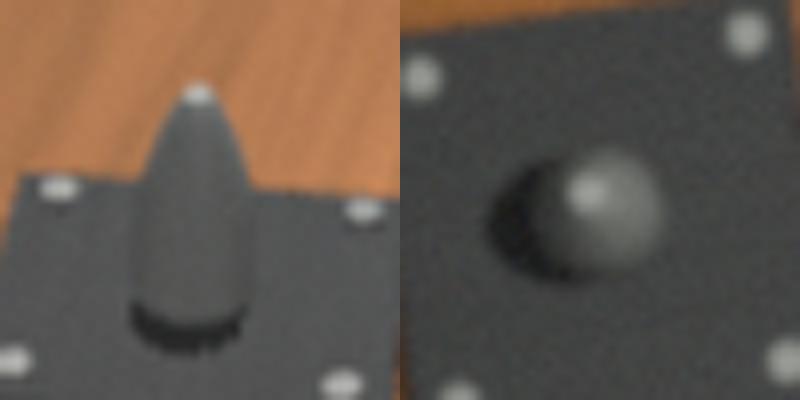

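Measured positions are A at (0.477,0.239), B at (0.589,0.269), seat at (0.542,0.008) and tray centre about (0.570,-0.357), which match the reach and sizes given. My side-view tray corner picks were on the wrong edges, so I'm not using them. Next I go above A.

>>> move_arm([
  [85,[-0.8,-0.2,0.2],0],
  [85,[-1.7,-0.43,0.5],0],
  [85,[-2.6,-0.66,0.8],0],
  [85,[-3.5,-0.89,1.1],0],
  [85,[-4.4,-1.12,1.4],0],
  [85,[-5.3,-1.35,1.7],0],
  [85,[-6.1,-1.55,2.0],0],
  [85,[-6.73,-1.71,2.2],0],
  [85,[-6.73,-1.71,2.2],0],
  [85,[-6.73,-1.71,2.2],0],
])

```text
clock: 1.4
eef_pos: [0.4773, 0.2388, 0.1208]
tool_rot: [0.211, 0.977, -0.0, -0.001]
ft_force: [0.3, -1.1, -0.9]
grip_width: 0.0853
```

```bash
cat >> h.py <<'E'
def delta(o,tgt):
    from scipy.spatial.transform import Rotation as Ro
    R=Ro.from_quat(o['tool_rot']).as_matrix()
    return (R.T@(np.array(tgt)-o['eef_pos'])/.05).round(3), np.degrees(np.arctan2(R[1,1],R[0,1]))
E
python3 - <<'E'
from workcell import *
from h import *
o=get_obs(); print(o['clock'],o['eef_pos'],o['joint_pos'],o['ft_force'],delta(o,[.477,.2388,.012]))
s=camera("side");t=camera("top")
cv2.imwrite("pics/a1.png",np.hstack([s["color"][150:400,100:450,::-1],t["color"][100:350,50:400,::-1]]))
E
```

```text
1.4 [0.47725624 0.23877688 0.12083198] [ 4.63653184e-01  3.80097403e-01 -9.82399828e-02  1.09373480e+00
  4.28605476e-04  8.89341422e-01] [ 0.25144623 -1.10209416 -0.85794559] (array([ 2.000e-03, -0.000e+00,  2.177e+00]), np.float64(65.6098683962457))
```

View pics/a1.png

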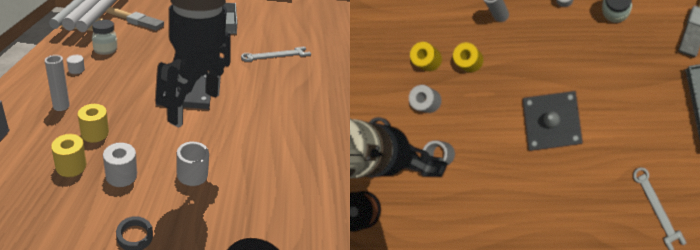

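The gripper hovers over A (side about (293,313), with its shadow at the sleeve). Now I descend and close.

>>> move_arm([
  [85,[0,0,0.5],0],
  [85,[0,0,1.0],0],
  [85,[0,0,1.5],0],
  [85,[0,0,1.9],0],
  [85,[0,0,2.15],0],
  [85,[0,0,2.15],0],
  [40,[0,0,2.15],0],
  [40,[0,0,2.15],0],
  [40,[0,0,2.15],0],
  [40,[0,0,2.15],0],
])

```text
clock: 2.5
eef_pos: [0.4783, 0.2401, 0.0157]
tool_rot: [0.21, 0.978, 0.001, 0.001]
ft_force: [-0.9, 0.5, 6.2]
grip_width: 0.0508
```

>>> move_arm([
  [40,[0,0,0],0],
  [40,[0,0,0],0],
  [40,[0,0,0],0],
  [40,[0,0,-0.1],0],
  [40,[0,0,-0.3],0],
  [40,[0,0,-0.7],0],
  [40,[0,0,-1.2],0],
  [40,[0,0,-1.7],0],
  [40,[0,0,-2.1],0],
  [40,[0,0,-2.1],0],
])

```text
clock: 3.5
eef_pos: [0.4795, 0.2405, 0.1226]
tool_rot: [0.21, 0.978, 0.002, 0.003]
ft_force: [0.9, 0.7, -0.9]
grip_width: 0.0508
```

```bash
python3 - <<'E'
from workcell import *
from h import *
o=get_obs(); print(o['clock'],o['eef_pos'],o['grip_width'],o['ft_force'],delta(o,[.542,.0083,.12]))
s=camera("side");t=camera("top")
cv2.imwrite("pics/a2.png",np.hstack([s["color"][150:400,100:450,::-1],t["color"][100:350,50:400,::-1]]))
E
```

```text
3.5 [0.4795096  0.24051582 0.12259929] 0.05075380447659567 [ 0.88568974  0.67686213 -0.90043472] (array([-3.049, -3.719,  0.045]), np.float64(65.71094101662942))
```

View pics/a2.png

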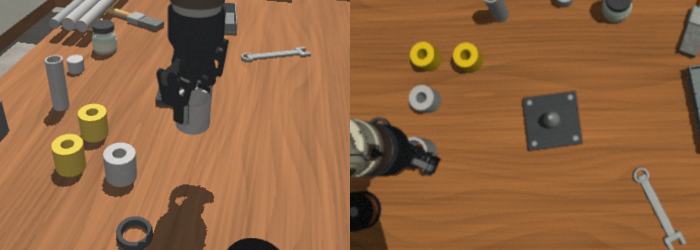

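A is held (opening 50.8 mm, foot about 107 mm up). Moving over the pin.

>>> move_arm([
  [40,[-0.2,-0.25,0],0],
  [40,[-0.6,-0.75,0],0],
  [40,[-1.1,-1.35,0],0],
  [40,[-1.6,-1.95,0],0],
  [40,[-2.1,-2.55,0],0],
  [40,[-2.6,-3.15,0],0],
  [40,[-2.9,-3.55,0],0],
  [40,[-3.05,-3.72,0],0],
  [40,[-3.05,-3.72,0],0],
  [40,[-3.05,-3.72,0],0],
])

```text
clock: 4.6
eef_pos: [0.5389, 0.0076, 0.118]
tool_rot: [0.21, 0.978, 0.0, -0.001]
ft_force: [-0.2, 0.8, -1.3]
grip_width: 0.0505
```

```bash
python3 - <<'E'
from workcell import *
from h import *
o=get_obs(); print(o['clock'],o['eef_pos'],o['grip_width'],o['ft_force'],delta(o,[.542,.0083,.032]))
s=camera("side");t=camera("top")
def crop(c,x,y,r,f):return cv2.resize(c["color"][y-r:y+r,x-r:x+r,::-1],(f,f),interpolation=cv2.INTER_CUBIC)
cv2.imwrite("pics/a3.png",np.hstack([crop(s,286,200,70,400),crop(t,252,210,70,400)]))
E
```

```text
4.6 [0.53892982 0.00757891 0.11799592] 0.050502107032426066 [-0.24338998  0.83847728 -1.31317569] (array([-0.053,  0.039,  1.72 ]), np.float64(65.72044104691149))
```

View pics/a3.png

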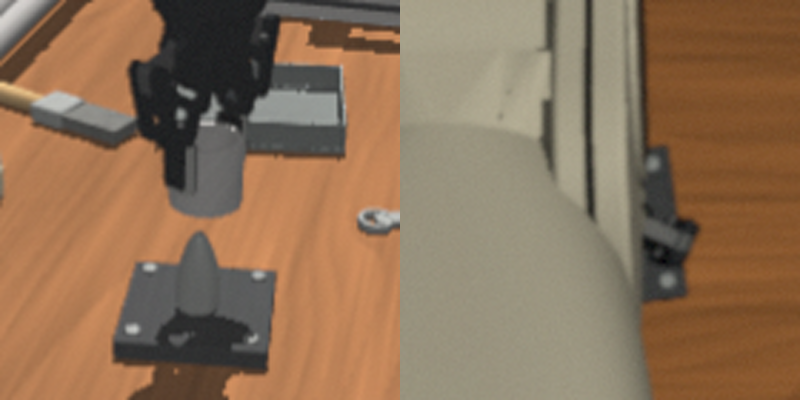

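The sleeve hangs over the pin (side crop: sleeve axis x≈205, pin x≈200), about 3 mm short in x, which agrees with the TCP reading. I'll correct that and lower it.

>>> move_arm([
  [40,[-0.06,0.03,0.1],0],
  [40,[-0.06,0.03,0.2],0],
  [40,[-0.06,0.03,0.35],0],
  [40,[-0.06,0.03,0.5],0],
  [40,[-0.06,0.03,0.65],0],
  [40,[-0.06,0.03,0.8],0],
  [40,[-0.06,0.03,0.95],0],
  [40,[-0.06,0.03,1.1],0],
  [40,[-0.06,0.03,1.2],0],
  [40,[-0.06,0.03,1.2],0],
])

```text
clock: 5.7
eef_pos: [0.5423, 0.0073, 0.0578]
tool_rot: [0.21, 0.978, -0.0, -0.001]
ft_force: [0.2, 0.3, -1.1]
grip_width: 0.0509
```

```bash
python3 - <<'E'
from workcell import *
from h import *
o=get_obs(); print(o['clock'],o['eef_pos'],o['grip_width'],o['ft_force'],o['ft_torque'],delta(o,[.542,.0083,.032]))
s=camera("side");
def crop(c,x,y,r,f):return cv2.resize(c["color"][y-r:y+r,x-r:x+r,::-1],(f,f),interpolation=cv2.INTER_CUBIC)
cv2.imwrite("pics/a4.png",crop(s,286,215,50,500))
E
```

```text
5.7 [0.54232826 0.00728105 0.05781691] 0.05088398221501645 [ 0.22761787  0.32746974 -1.06094615] [ 0.01205465  0.06387831 -0.05002398] (array([0.014, 0.016, 0.516]), np.float64(65.71309457627216))
```

View pics/a4.png

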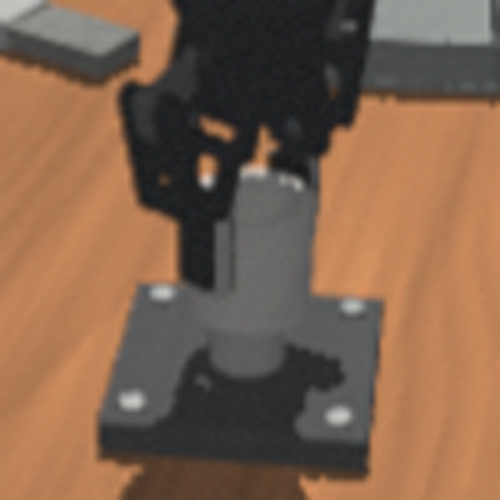

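The sleeve is around the pin with no side force and about 26 mm to go.

>>> move_arm([
  [40,[0.01,0.01,0.1],0],
  [40,[0.01,0.01,0.2],0],
  [40,[0.01,0.01,0.3],0],
  [40,[0.01,0.01,0.38],0],
  [40,[0.01,0.01,0.44],0],
  [40,[0.01,0.01,0.48],0],
  [40,[0.01,0.01,0.51],0],
  [40,[0.01,0.01,0.53],0],
  [40,[0.01,0.01,0.53],0],
  [40,[0.01,0.01,0.53],0],
])

```text
clock: 6.75
eef_pos: [0.5429, 0.008, 0.0324]
tool_rot: [0.21, 0.978, 0.0, 0.0]
ft_force: [-0.8, -0.4, -1.5]
grip_width: 0.0509
```

```bash
python3 - <<'E'
from workcell import *
from h import *
o=get_obs(); print(o['clock'],o['eef_pos'],o['grip_width'],o['ft_force'],o['ft_torque'],delta(o,[.542,.0083,.032]))
s=camera("side");
def crop(c,x,y,r,f):return cv2.resize(c["color"][y-r:y+r,x-r:x+r,::-1],(f,f),interpolation=cv2.INTER_CUBIC)
cv2.imwrite("pics/a5.png",crop(s,286,215,50,500))
E
```

```text
6.75 [0.54293137 0.00799324 0.03244539] 0.0509144030900942 [-0.83375211 -0.35690173 -1.46679019] [-0.02757217  0.07373907 -0.01559981] (array([ 0.02 , -0.002,  0.009]), np.float64(65.71837052683095))
```

View pics/a5.png

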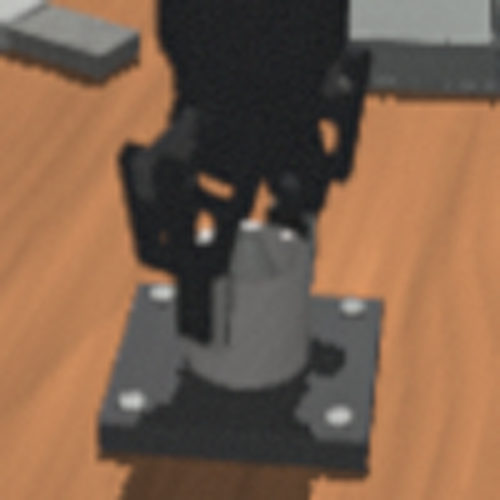

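It is within about a millimetre of the plate with no contact force yet. I'll lower it a touch, release and retreat straight up.

>>> move_arm([
  [40,[0,0,0.02],0],
  [40,[0,0,0.04],0],
  [40,[0,0,0.04],0],
  [60,[0,0,0.04],0],
  [70,[0,0,0.03],0],
  [75,[0,0,0.03],0],
  [80,[0,0,0.03],0],
  [80,[0,0,0.03],0],
  [80,[0,0,0.03],0],
  [80,[0,0,-0.1],0],
])

```text
clock: 7.8
eef_pos: [0.5419, 0.008, 0.0366]
tool_rot: [0.21, 0.978, -0.0, -0.001]
ft_force: [0.0, -0.7, -0.4]
grip_width: 0.0802
```

>>> move_arm([
  [85,[0,0,-0.2],0],
  [85,[0,0,-0.5],0],
  [85,[0,0,-0.9],0],
  [85,[0,0,-1.4],0],
  [85,[0,0,-1.9],0],
  [85,[0,0,-2.2],0],
  [85,[0,0,-2.4],0],
  [85,[0,0,-2.4],0],
  [85,[0,0,-2.4],0],
  [85,[0,0,-2.4],0],
])

```text
clock: 8.8
eef_pos: [0.542, 0.008, 0.1562]
tool_rot: [0.21, 0.978, -0.0, -0.001]
ft_force: [-0.2, 0.1, -0.6]
grip_width: 0.0849
```

```bash
python3 - <<'E'
from workcell import *
from h import *
o=get_obs(); print(o['clock'],o['eef_pos'],o['grip_width'],o['ft_force'],delta(o,[.589,.2692,.15]))
s=camera("side");
def crop(c,x,y,r,f):return cv2.resize(c["color"][y-r:y+r,x-r:x+r,::-1],(f,f),interpolation=cv2.INTER_CUBIC)
cv2.imwrite("pics/a6.png",crop(s,286,215,50,500))
print("A at z .066",ringface(s,286,218,z=.066,thr=130),ringface(s,220,304,thr=150))
E
```

```text
8.8 [0.54199164 0.00799227 0.1562143 ] 0.0849180197649844 [-0.21254504  0.13580845 -0.61406728] (array([1.291, 5.149, 0.122]), np.float64(65.71840985356278))
A at z .066 (array([0.541351  , 0.00987314]), np.float64(0.02594705800698848), np.float64(0.001411747131051102)) (array([0.58880422, 0.27028284]), np.float64(0.025409474721874756), np.float64(0.0006192787054701242))
```

View pics/a6.png

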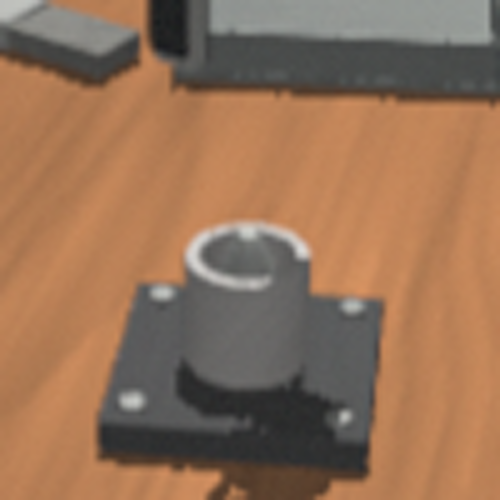

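A sits home: its rim fits a 25.9 mm radius at z=66 mm, and the nose is visible just at the bore mouth. Now over to B.

>>> move_arm([
  [85,[0.15,0.6,0],0],
  [85,[0.3,1.2,0],0],
  [85,[0.5,2.0,0],0],
  [85,[0.7,2.8,0.1],0],
  [85,[0.9,3.6,0.2],0],
  [85,[1.1,4.4,0.3],0],
  [85,[1.25,4.95,0.4],0],
  [85,[1.29,5.15,0.5],0],
  [85,[1.29,5.15,0.5],0],
  [85,[1.29,5.15,0.5],0],
])

```text
clock: 9.85
eef_pos: [0.5894, 0.268, 0.1315]
tool_rot: [0.211, 0.978, -0.001, -0.001]
ft_force: [0.1, -1.5, 0.7]
grip_width: 0.0852
```

```bash
python3 - <<'E'
from workcell import *
from h import *
o=get_obs(); print(o['clock'],o['eef_pos'],o['joint_pos'],o['ft_force'],delta(o,[.589,.2692,.0145]))
s=camera("side");
def crop(c,x,y,r,f):return cv2.resize(c["color"][y-r:y+r,x-r:x+r,::-1],(f,f),interpolation=cv2.INTER_CUBIC)
cv2.imwrite("pics/b1.png",crop(s,220,280,80,500))
E
```

```text
9.85 [0.5893809  0.26800903 0.13149336] [ 4.27063175e-01  5.88903707e-01  2.71619045e-01  1.25575222e+00
 -6.03642505e-04  8.51468554e-01] [ 0.07500379 -1.47688337  0.68844649] (array([0.014, 0.023, 2.34 ]), np.float64(65.68346268977139))
```

View pics/b1.png

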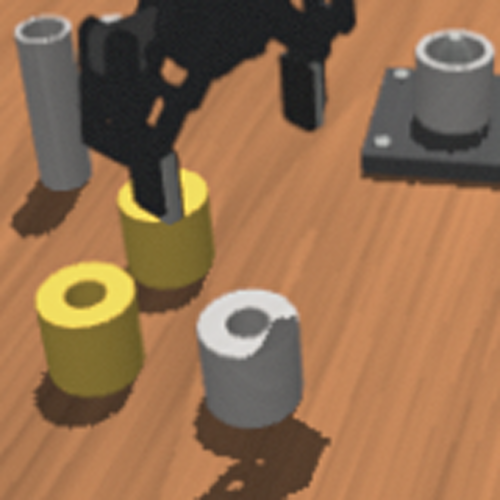

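The open jaws are centred over B (crop (250,330)), the silver narrow-bored sleeve, and clear of both yellow ones. Descending and gripping.

>>> move_arm([
  [85,[0.01,0.02,0.5],0],
  [85,[0.01,0.02,1.0],0],
  [85,[0.01,0.02,1.5],0],
  [85,[0.01,0.02,2.0],0],
  [85,[0.01,0.02,2.25],0],
  [85,[0.01,0.02,2.32],0],
  [85,[0.01,0.02,2.32],0],
  [40,[0.01,0.02,2.32],0],
  [40,[0.01,0.02,2.32],0],
  [40,[0.01,0.02,2.32],0],
])

```text
clock: 10.9
eef_pos: [0.591, 0.2708, 0.0183]
tool_rot: [0.21, 0.978, 0.001, 0.001]
ft_force: [-0.1, 0.6, -1.8]
grip_width: 0.05
```

>>> move_arm([
  [40,[0,0,0],0],
  [40,[0,0,0],0],
  [40,[0,0,0],0],
  [40,[0,0,0],0],
  [40,[0,0,0],0],
  [40,[0,0,-0.15],0],
  [40,[0,0,-0.4],0],
  [40,[0,0,-0.9],0],
  [40,[0,0,-1.4],0],
  [40,[0,0,-1.9],0],
])

```text
clock: 11.9
eef_pos: [0.5895, 0.2703, 0.1125]
tool_rot: [0.21, 0.978, -0.0, -0.0]
ft_force: [0.2, 1.0, -2.2]
grip_width: 0.0499
```

>>> move_arm([
  [40,[0,0,-0.4],0],
  [40,[0,0,-0.8],0],
  [40,[0,0,-1.1],0],
  [40,[0,0,-1.3],0],
  [40,[0,0,-1.3],0],
  [40,[0,0,-1.3],0],
  [40,[0,0,-1.3],0],
  [40,[0,0,-1.3],0],
  [40,[0,0,-1.3],0],
  [40,[0,0,-1.3],0],
])

```text
clock: 12.9
eef_pos: [0.5896, 0.2703, 0.1758]
tool_rot: [0.21, 0.978, -0.0, -0.0]
ft_force: [-0.7, -0.1, -1.8]
grip_width: 0.0501
```

```bash
python3 - <<'E'
from workcell import *
from h import *
o=get_obs(); print(o['clock'],o['eef_pos'],o['grip_width'],o['ft_force'],delta(o,[.57,-.357,.17]))
s=camera("side");t=camera("top")
cv2.imwrite("pics/b2.png",np.hstack([s["color"][130:380,100:450,::-1],t["color"][50:300,50:500,::-1]]))
# tray: grey low-sat, contour in top view
c=t["color"];hsv=cv2.cvtColor(c,cv2.COLOR_RGB2HSV)
m=((hsv[:,:,1]<70)).astype(np.uint8)*255
m[:150]=0;m[:, :375]=0;m[260:]=0;m[:,490:]=0
cs,_=cv2.findContours(m,cv2.RETR_EXTERNAL,cv2.CHAIN_APPROX_NONE);k=max(cs,key=cv2.contourArea)
b=cv2.boxPoints(cv2.minAreaRect(k));print(cv2.contourArea(k),b)
P=plane(t,b,.03);print(P.mean(0),np.linalg.norm(P-np.roll(P,1,0),axis=1),P)
E
```

```text
12.9 [0.5896492  0.27027003 0.17576567] 0.050087875154856666 [-0.66640359 -0.10353637 -1.76975484] (array([ -4.801, -11.597,   0.121]), np.float64(65.7196707413456))
6350.5 [[384.3647  166.97285]
 [457.7022  151.58104]
 [476.16394 239.54585]
 [402.82642 254.93767]]
[ 0.57004973 -0.35511795  0.03      ] [0.18125603 0.16014092 0.18489772 0.15642762] [[ 0.64483995 -0.26290345  0.03      ]
 [ 0.67626524 -0.41993072  0.03      ]
 [ 0.49319089 -0.44583337  0.03      ]
 [ 0.46590284 -0.29180427  0.03      ]]
```

View pics/b2.png

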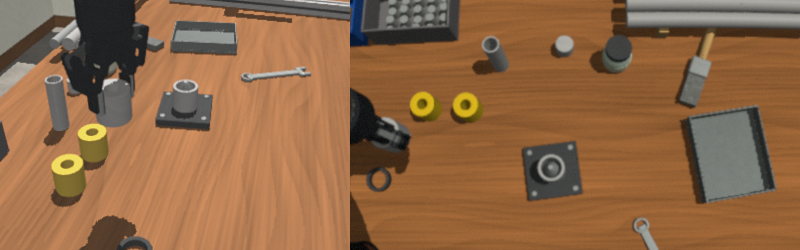

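B is held and lifted (opening 50 mm). The tray contour fits 181 x 158 mm and is centred at (0.570,-0.356), in line with the given size. Crossing to it with the sleeve's foot about 15 cm up.

>>> move_arm([
  [40,[-0.12,-0.3,0],0],
  [40,[-0.4,-0.9,0],0],
  [40,[-0.65,-1.55,0],0],
  [40,[-0.9,-2.2,0],0],
  [40,[-1.2,-2.9,0],0],
  [40,[-1.5,-3.6,0],0],
  [40,[-1.8,-4.3,0],0],
  [40,[-2.1,-5.0,0],0],
  [40,[-2.4,-5.7,0],0],
  [40,[-2.65,-6.4,0],0],
])

```text
clock: 14.0
eef_pos: [0.5784, -0.0785, 0.1766]
tool_rot: [0.211, 0.978, -0.0, 0.0]
ft_force: [1.0, -0.3, -3.2]
grip_width: 0.0504
```

>>> move_arm([
  [40,[-0.25,-0.65,0],0],
  [40,[-0.5,-1.3,0],0],
  [40,[-0.8,-2.0,0],0],
  [40,[-1.1,-2.7,0],0],
  [40,[-1.4,-3.4,0],0],
  [40,[-1.7,-4.1,0],0],
  [40,[-1.95,-4.7,0],0],
  [40,[-2.15,-5.1,0],0],
  [40,[-2.15,-5.2,0],0],
  [40,[-2.15,-5.2,0],0],
])

```text
clock: 15.0
eef_pos: [0.5688, -0.3582, 0.176]
tool_rot: [0.211, 0.977, 0.0, -0.0]
ft_force: [0.6, -0.6, -2.4]
grip_width: 0.0495
```

```bash
python3 - <<'E'
from workcell import *
from h import *
o=get_obs(); print(o['clock'],o['eef_pos'],o['grip_width'],o['ft_force'],o['joint_pos'],delta(o,[.57,-.356,.022]))
s=camera("side");t=camera("top")
cv2.imwrite("pics/b3.png",np.hstack([s["color"][80:330,200:450,::-1],t["color"][50:300,200:550,::-1]]))
E
```

```text
15.0 [ 0.56876417 -0.35824433  0.17598764] 0.04946359539093947 [ 0.59657795 -0.6083687  -2.37916597] [-5.62078009e-01  6.18443533e-01  4.39625780e-01  1.39295897e+00
 -2.58824908e-05 -1.35923708e-01] (array([-0.007,  0.051,  3.08 ]), np.float64(65.58315483989654))
```

View pics/b3.png

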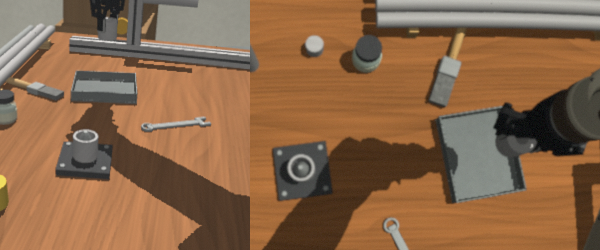

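The gripper is over the tray, with A still standing on the gauge at top (252,218). Lowering to just above the floor.

>>> move_arm([
  [40,[0,0.04,0.3],0],
  [40,[0,0.04,0.7],0],
  [40,[0,0.04,1.1],0],
  [40,[0,0.04,1.5],0],
  [40,[0,0.04,1.9],0],
  [40,[0,0.04,2.3],0],
  [40,[0,0.04,2.6],0],
  [40,[0,0.04,2.8],0],
  [40,[0,0.04,2.9],0],
  [40,[0,0.04,2.9],0],
])

```text
clock: 16.1
eef_pos: [0.5709, -0.3544, 0.031]
tool_rot: [0.21, 0.978, 0.0, -0.0]
ft_force: [0.0, 0.5, -2.6]
grip_width: 0.05
```

```bash
python3 - <<'E'
from workcell import *
from h import *
o=get_obs(); print(o['clock'],o['eef_pos'],o['grip_width'],o['ft_force'],delta(o,[.57,-.356,.0205]))
s=camera("side");t=camera("top")
def crop(c,x,y,r,f):return cv2.resize(c["color"][y-r:y+r,x-r:x+r,::-1],(f,f),interpolation=cv2.INTER_CUBIC)
cv2.imwrite("pics/b4.png",np.hstack([crop(s,305,150,50,400),crop(t,435,200,60,400)]))
E
```

```text
16.1 [ 0.5708704  -0.35437697  0.03100444] 0.05001702500654705 [ 1.22487868e-03  4.95066735e-01 -2.62226961e+00] (array([ 0.002, -0.037,  0.21 ]), np.float64(65.77349724406317))
```

View pics/b4.png

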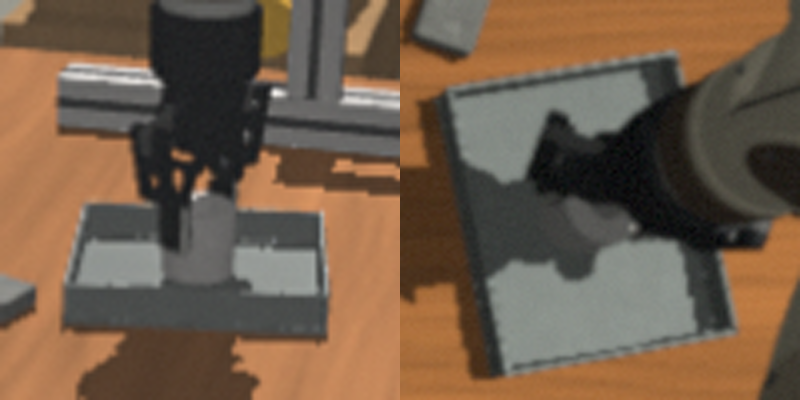

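The sleeve is inside the tray, roughly in the middle, a few mm above the floor. Lowering slowly to contact.

>>> move_arm([
  [40,[0,0,0.03],0],
  [40,[0,0,0.06],0],
  [40,[0,0,0.09],0],
  [40,[0,0,0.12],0],
  [40,[0,0,0.14],0],
  [40,[0,0,0.16],0],
  [40,[0,0,0.17],0],
  [40,[0,0,0.17],0],
  [40,[0,0,0.17],0],
  [40,[0,0,0.17],0],
])

```text
clock: 17.2
eef_pos: [0.571, -0.3552, 0.0229]
tool_rot: [0.21, 0.978, -0.0, 0.0]
ft_force: [0.2, -0.3, -2.3]
grip_width: 0.0499
```

>>> move_arm([
  [40,[0,0,0.01],0],
  [40,[0,0,0.02],0],
  [40,[0,0,0.03],0],
  [40,[0,0,0.04],0],
  [40,[0,0,0.05],0],
  [40,[0,0,0.05],0],
  [40,[0,0,0.05],0],
  [40,[0,0,0.05],0],
  [40,[0,0,0.05],0],
  [40,[0,0,0.05],0],
])

```text
clock: 18.2
eef_pos: [0.5711, -0.3553, 0.0223]
tool_rot: [0.21, 0.978, -0.0, 0.001]
ft_force: [-2.8, 2.6, 6.9]
grip_width: 0.05
```

Floor contact shows (vertical force +7 N). Releasing and retreating.

>>> move_arm([
  [40,[0,0,-0.03],0],
  [58,[0,0,-0.03],0],
  [65,[0,0,-0.03],0],
  [70,[0,0,-0.03],0],
  [75,[0,0,-0.03],0],
  [75,[0,0,-0.03],0],
  [75,[0,0,-0.03],0],
  [75,[0,0,-0.2],0],
  [75,[0,0,-0.5],0],
  [75,[0,0,-0.9],0],
])

```text
clock: 19.2
eef_pos: [0.5703, -0.3548, 0.0652]
tool_rot: [0.21, 0.978, 0.0, -0.001]
ft_force: [0.1, -0.2, -0.6]
grip_width: 0.0748
```

>>> move_arm([
  [80,[0,0,-0.5],0],
  [80,[0,0,-1.0],0],
  [80,[0,0,-1.5],0],
  [80,[0,0,-2.0],0],
  [80,[0.5,0.5,-2.3],0],
  [80,[1.1,1.1,-2.3],0],
  [80,[1.7,1.7,-2.3],0],
  [80,[2.0,2.0,-2.3],0],
  [80,[2.0,2.0,-2.3],0],
  [80,[2.0,2.0,-2.3],0],
])

```text
clock: 20.2
eef_pos: [0.5214, -0.223, 0.1814]
tool_rot: [0.21, 0.978, -0.0, 0.001]
ft_force: [0.1, -1.4, -0.3]
grip_width: 0.0797
```

```bash
python3 - <<'E'
from workcell import *
from h import *
o=get_obs(); print(o['clock'],o['eef_pos'],o['grip_width'],o['ft_force'])
s=camera("side");t=camera("top")
def crop(c,x,y,r,f):return cv2.resize(c["color"][y-r:y+r,x-r:x+r,::-1],(f,f),interpolation=cv2.INTER_CUBIC)
cv2.imwrite("pics/b5.png",np.hstack([crop(s,300,185,75,400),crop(t,430,200,60,400)]))
cv2.imwrite("pics/b5f.png",s["color"][:,:,::-1])
print(proj(s,[[.571,-.355,.054],[.542,.008,.066]]).round(1))
for f in (lambda:ringface(s,*proj(s,[[.571,-.355,.054]])[0].round().astype(int),z=.054,thr=140,r=16),lambda:ringface(s,286,218,z=.066,thr=130)):
    try: print(f())
    except Exception as e: print(e)
E
```

```text
20.2 [ 0.52142542 -0.22303673  0.18140527] 0.07966149400976008 [ 0.14292056 -1.3944278  -0.28268437]
[[303.7 153.3]
 [285.  215.3]]
(array([ 0.56856649, -0.3531753 ]), np.float64(0.026537278429825995), np.float64(0.0022850468425176552))
(array([0.5548167 , 0.00920178]), np.float64(0.013982731270958861), np.float64(0.003259196342840682))
```

View pics/b5.png

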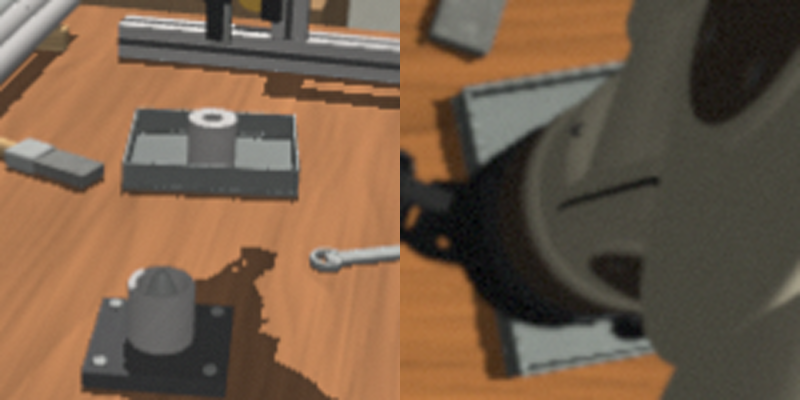

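View pics/b5f.png

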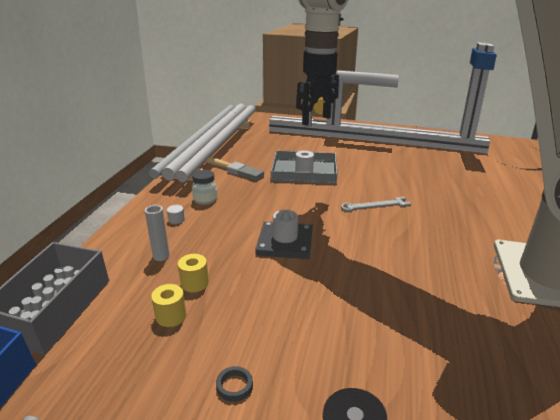

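The picture shows B upright on the tray floor (side (304,155)) and A home on the pin (side (285,228)). A's rim is shaded by the arm now, which is why the last fit on it failed. The yellow sleeves are untouched and the arm is clear.

```bash
python3 - <<'E'
from workcell import *
print(job_done())
E
```

```text
the job is handed in; nothing more can be done
None
```

Both sleeves are placed and the job is handed in at about 20 s. The thin-walled sleeve went over the gauge pin first, then the narrow-bored one was stood in the grey tray.

- **Sleeve A (fits):** After release, its rim measured a 25.9 mm radius at z = 66 mm, centred about 2 mm from the pin axis, so it is flat on the plate.
- **Sleeve B (narrow bore):** It touched the tray floor at about +7 N before release. Afterwards its rim measured a 26.5 mm radius at z = 54 mm, within about 5 mm of the tray centre, so it is standing upright.
- **Surroundings:** The arm finished clear with no contact force, and the yellow look-alikes were not touched.

Three checks failed or disagreed:
- **Last rim fit on A:** It gave a wrong radius (14 mm) because the arm's shadow covered the rim. The picture still showed A seated.
- **Camera agreement:** The two cameras differed by about 2 mm in y, so I averaged them.
- **Tray corners:** My side-view picks were on the wrong edges, so I used the top view only.

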